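Hold a peg open over the drying pole

ROBOT

A 6-joint arm with a two-finger parallel gripper is mounted at the origin on the work surface. World frame = base frame: x ahead of the robot, y to its left, z up, the work surface at z = 0. Lengths are in m, angles in rad, forces in N, time in s.
With the tool pointing down it reaches from about 0.25 to 0.725 m from the base axis. Payload 9.7 kg.
Tool frame: the origin (TCP) lies between the finger pads; the fingertips stand 25 mm ahead of it and the grasp point (between the pads) lies 6 mm ahead of it; z points along the fingers, y is the line along which they close (so a half turn about z gives the same grasp; the last joint's range is limited). The gripper opens to 85 mm and grips with 20 to 120 N. Pads are 22 mm wide; open, the fingers measure 114 mm over their backs; the gripper's body (76 mm by 85 mm) begins 54 mm behind the grasp point. The pads swing forward as they close: fully open they stand 13 mm farther back than shut.
Start: joints at [1.249, 0.087, 0.176, 1.66, 0, 1.571], TCP at [0.174, 0.522, 0.256] pointing down, gripper open.
Joint ranges: [-3.13, 3.13], [-0.85, 1.81], [-1.15, 1.24], [-2.2, 2.28], [-1.44, 1.52], [-3.14, 3.14]. Speed limits (rad/s): [2.22, 2.22, 2.57, 3.14, 3.14, 3.14].

INTERFACE

Orientations are given as a 3x3 rotation matrix whose columns are the frame's x, y, z axes.
In Python, from workcell import * gives the robot as it stands.
- The arm moves only by the tool play_rows, never from a script. Its arguments are lists of equal length, an entry for each row: "dp": the shift along the tool's x, y, z in mm, a list of three; "rotation": the turn, a rotation vector about the tool's x, y, z in rad, a list of three. In form: {"dp": [[x, y, z], ...], "rotation": [[rx, ry, rz], ...]}. A call has 1 to 5 rows; each row shifts and turns the commanded pose from where the row before left it, along the tool's axes as they then stand; what a row does not reach is not made up. A row lasts 1/8 s, in which the tool goes at most 62.5 mm and 10.7 degrees, less where a joint would pass 70% of its speed; a pose out of reach is approached as far as the arm can. A call with a gripper value outside its range is refused whole. "claw" is the finger opening in mm, from 0 to 85.4, set as the call begins (left out, the last holds). The fingers move at their own pace and stop on an object; the grip force is fixed at half the most. Time passes only in rows, so rows that do not move let the fingers close. It gives the time, the measured TCP pose, the force, the opening and the grip force at its end, in the units of the state.
- observe(): the state, without advancing time (a new reading comes with each control period).
- read_camera(name): name is "scene" or "top" or "wrist"; returns the picture (400x640x3 uint8, blue, green, red); there is no depth.
- get_calibration(name): a dict with "fx", "fy", "cx", "cy" (pixels), "xyz" and "orientation" of the camera in the world. Camera axes: x right, y up, looking along -z (the intrinsics and any distortion apply to the point x, -y, -z); pixel columns grow to the right and rows downward; lengths in m; the calibration is good to about 2 mm. A picture is of the moment at which its call begins: read the wrist's pose just before it. get_calibration takes no time and is no camera call; for the wrist camera it gives the pose at the moment of the call.
- sign_off(): hands the job in; it is judged then, once.
Trained networks look in the newest picture that a camera, given by its name, has taken for a name from the list of things; names that differ only in an ending like _2 or _b are one class to them, and where a whole thing is asked for, a point or a joint stands for the part that bears it (a point fixed in the world has none). Each returns a list of dicts, best first, with "score" (0 to 1); they miss things now and then, are a little off and sometimes report something else, mostly with a low value. They report only what shows in the picture. A call takes as long as a camera call. They do not tell look-alikes from the thing itself.
- search_frame(camera, name): "location" ([x, y, z] in m, in world coordinates, good to about 4 mm: the middle of the surface that is visible of it).
The state is a dict: "time": time; "joints": joint angles; "joint_velocities": joint speeds; "tau": joint torques, N m; "position": TCP position; "eef_rot": TCP orientation; "wrist_force": force on the tool from outside, world axes, zero at the start; "moment": the same for the moment, N m; "width": finger opening in m; "finger_force": force on a finger pad.
Only numpy, scipy, OpenCV 4.12 (cv2) and the standard library are available. Lean on these libraries where they do the work, as an engineer would, in place of code of your own. Each camera call takes 0.05 s, during which the arm holds its last target. There are 200 camera calls.

TASK

Take the pink peg clipped on the caddy's rim: squeeze its tails so the jaws let go of the rim, lift it off, and lower it astride the drying pole in the gap between the steel end cap and the first grey ring, without knocking the pole. Finish holding it there squeezed wide open and do not let go: one jaw tip on each side, below the middle of the pole, the peg touching neither pole, cap nor ring, so that I can slip a towel in. Leave the caddy, pot, funnel and spare cap where they are.

Things in the scene. Friction and masses are not known exactly. Their poses are not given: they have to be found in the camera images.
- peg: Pale pink sprung peg clipped upright on the caddy's rim (five more lie inside). Two mirror halves on a steel coil pivot, 20 mm wide, 5 mm thick, about 32 g. Origin: pivot, mid-width; y along the pivot, z up between the tails, x across. Axes turn with the -x half, by half the joint value. Clipped: 52 mm from pivot down to jaw ends, rim top 40 mm below pivot, hollow between jaws free above the rim.
- peg_grip (a point): Between the tails, 33 mm above the pivot: where to squeeze, along the peg's x. At the start the tails flare up in a V, tops 40 mm above the pivot, 55 mm over their outer faces. Squeezed to the stop, the outer faces are parallel, 24 mm apart, 10 to 46 mm above the pivot. Takes 8 N at the tops at first, 12 N at the stop; 30 N grip is safe. The peg may be pushed down some mm while squeezed.
- peg_jaw (a joint): Opening of the peg's jaws (rad): 0 as clipped on the rim, -0.05 shut, 0.72 squeezed fully open at its stop. Sprung shut; squeezing the tails opens it. Fully open, the lips are 35 mm apart, the jaws end 48 mm below the pivot, and the hollow between them is free from 10 mm below the pivot down.
- lip_a (a point): Middle of the lip at the jaw end of the half on the peg's -x side, 48 mm below the pivot when clipped. The lips are 8 mm high, 5 mm thick.
- lip_b (a point): Middle of the lip at the jaw end of the other half (the peg's +x side).
- caddy: White open plastic peg caddy, 150 mm in x, 230 mm in y, 75 mm high, walls 4 mm, 0.9 kg, loose on the shelf. Origin at the centre of its underside. The peg is clipped on its +x wall (mid-plane at x = +73 mm), the peg's x axis square to that wall. The contents stay below 50 mm.
- drying_pole: Steel drying pole, 22 mm diameter, level, axis 170 mm up, on two stands fixed to the shelf. Origin on the shelf below the gap; y along the pole, away from the capped end, which overhangs. Domed end cap, 34 mm flange, y = -57 to -22 mm. Grey rings, 34 mm diameter, 6 mm thick, every 50 mm, the first at y = +22 to +28. First stand at y = +100, foot 50 by 150 mm. Pole ends at y = +463.
- bay (a point): Middle of the gap, on the pole's axis (170 mm above the shelf): the 44 mm of bare pole between the end cap's flange and the first spacer ring. Axes as those of drying_pole.
- pot: White lidded ceramic pot, 120 mm diameter, 126 mm high with its lid and knob; a bystander. Origin at the centre of its underside.
- funnel: Small aluminium funnel standing mouth down, 90 mm diameter, 85 mm high; a bystander. Origin at the centre of its mouth.
- spare_cap: Spare steel pole-end cap standing on its flange, 34 mm diameter, 35 mm high; a bystander. Origin at the centre of its underside.
There are look-alikes about, which are no part of the job. There is more than one size of the peg; the job needs the smallest.

How it is judged:
On the way, in this order (a step that is already met when the one before it is completed fails the run):
1. the peg is squeezed open while still astride the caddy's rim (value of joint peg_jaw above 0.4 rad and z of peg in the frame of caddy below 0.135 m and contact force between the fingers and peg above 3 N), for 0.1 s.
2. the peg is lifted clear of the caddy in the fingers (z of peg in the frame of caddy above 0.14 m and contact force between the fingers and peg above 3 N and contact force between peg and caddy below 0.1 N), for 0.1 s.
At the end, for the whole second after the job is handed in: Fingers hold the peg still, open past 0.55 rad, astride the pole between end cap and first ring: a lip on each side, 4 mm or more below the pole's axis; pivot and lips within 13 mm of the gap's middle; peg touching no pole, cap or ring. Caddy, bystanders moved under 30 mm (value of joint peg_jaw above 0.55 rad and contact force between the fingers and peg above 3 N and contact force between peg and drying_pole below 0.3 N and z of peg in the frame of bay above 0.012 m and z of each of lip_a, lip_b in the frame of bay below -0.004 m and ((x of lip_a in the frame of bay below -0.011 m and x of lip_b in the frame of bay above 0.011 m) or (x of lip_b in the frame of bay below -0.011 m and x of lip_a in the frame of bay above 0.011 m)) and y of peg in the frame of bay between -0.013 and 0.013 m and y of lip_a in the frame of bay between -0.013 and 0.013 m and y of lip_b in the frame of bay between -0.013 and 0.013 m and linear speed of peg below 0.02 m/s and distance of each of caddy, pot, funnel, spare_cap from where it was at the start of the episode below 0.03 m); the arm keeps its last pose, push and grip.
It fails at once if the peg knocks against the pole, its cap or rings with more than 8 N (contact force between peg and drying_pole above 8 N).
It fails at once if the caddy, pot, funnel or spare cap is shoved or tipped (distance of any of caddy, pot, funnel, spare_cap from where it was at the start of the episode above 0.03 m or angle between caddy's own z axis and vertical above 0.25 rad or angle between pot's own z axis and vertical above 0.35 rad).
It also fails if it takes over 38 s, if anything falls off the work surface, if the arm or the gripper's body presses on something with over 40 N, if the wrist force passes 120 N, or if a joint passes its speed limit or range.

## Working session

There is one attempt and no reset: what is moved stays moved. The work goes in short steps, Python scripts to look and compute and a tool call to move; the robot and the scene stay as the last step left them, time stands still between calls to the robot, and variables do not carry over. Pictures are saved under pics/ and viewed, at most 10 in all, crops included, and the job is handed in when it is done.

Besides the shell and the picture viewer there is one more tool, called after "Call:" by a JSON object that holds its "fn" and its "kwargs", one argument or row to a line. play_rows: Moves the arm, as the interface text tells. Its arguments: {"type":"object","properties":{"dp":{"type":"array"},"rotation":{"type":"array"},"claw":{"type":"number"}},"required":["dp","rotation"]}

```bash
mkdir -p pics
cat > h.py <<'E'
from workcell import *
import numpy as np, cv2
def proj(c,P):
    R=np.array(c["orientation"]);p=R.T@(np.array(P)-np.array(c["xyz"]))
    return np.array([c["fx"]*p[0]/-p[2]+c["cx"], c["fy"]*-p[1]/-p[2]+c["cy"]])
def ray(c,u,v,z):
    R=np.array(c["orientation"]);d=R@np.array([(u-c["cx"])/c["fx"],-(v-c["cy"])/c["fy"],-1]);o=np.array(c["xyz"])
    return o+d*(z-o[2])/d[2]
E
python3 - <<'E'
from h import *
for n in ["scene","top"]:
    cv2.imwrite(f"pics/{n}0.png",read_camera(n)); c=get_calibration(n); print({k:np.round(v,3).tolist() for k,v in c.items() if not isinstance(v,str)})
    for t in ["peg","caddy","drying_pole","pot","funnel","spare_cap"]:
        print(n,t,[(round(d["score"],2),np.round(d["location"],3).tolist(),proj(c,d["location"]).round().tolist()) for d in search_frame(n,t)])
s=observe();print(s["time"],s["position"],s["eef_rot"])
E
```

```text
{'fx': 465.369, 'fy': 465.369, 'cx': 324.511, 'cy': 203.922, 'xyz': [1.067, -0.5, 0.809], 'orientation': [[0.662, -0.552, 0.508], [0.75, 0.489, -0.446], [-0.002, 0.676, 0.737]]}
scene peg [(0.92, [0.54, -0.402, 0.079], [175.0, 289.0]), (0.88, [0.511, -0.28, 0.13], [218.0, 228.0]), (0.73, [0.623, -0.326, 0.084], [235.0, 293.0])]
scene caddy [(0.66, [0.438, -0.196, 0.04], [240.0, 215.0])]
scene drying_pole [(0.59, [0.607, 0.321, 0.161], [459.0, 110.0])]
scene pot [(0.93, [0.722, -0.003, 0.09], [398.0, 230.0])]
scene funnel [(0.97, [0.718, -0.166, 0.022], [335.0, 294.0])]
scene spare_cap [(0.61, [0.708, -0.248, 0.026], [300.0, 314.0]), (0.61, [0.718, -0.168, 0.02], [335.0, 296.0])]
{'fx': 385.938, 'fy': 385.938, 'cx': 319.165, 'cy': 200.466, 'xyz': [0.466, -0.081, 1.013], 'orientation': [[0.018, 0.989, -0.145], [-1.0, 0.018, 0.004], [0.007, 0.145, 0.989]]}
top peg [(0.74, [0.499, -0.278, 0.12], [402.0, 244.0]), (0.7, [0.633, -0.316, 0.083], [414.0, 190.0]), (0.61, [0.541, -0.401, 0.08], [449.0, 228.0]), (0.34, [0.444, -0.205, 0.002], [364.0, 266.0])]
top caddy [(0.63, [0.445, -0.207, 0.005], [365.0, 266.0]), (0.37, [0.608, 0.348, 0.175], [123.0, 188.0])]
top drying_pole [(0.81, [0.607, 0.351, 0.178], [120.0, 188.0])]
top pot [(0.62, [0.698, 0.014, 0.095], [279.0, 160.0]), (0.24, [0.498, -0.275, 0.122], [401.0, 244.0])]
top funnel [(0.63, [0.697, -0.153, 0.02], [345.0, 169.0])]
top spare_cap [(0.72, [0.521, -0.283, 0.126], [405.0, 234.0]), (0.56, [0.696, -0.242, 0.031], [380.0, 169.0])]
0.7 [0.17394115 0.52177526 0.25629262] [[-9.48674574e-01  3.16253938e-01 -9.36020495e-06]
 [ 3.16253938e-01  9.48674574e-01  1.31526448e-05]
 [ 1.30393641e-05  9.51737798e-06 -1.00000000e+00]]
```

View pics/scene0.png

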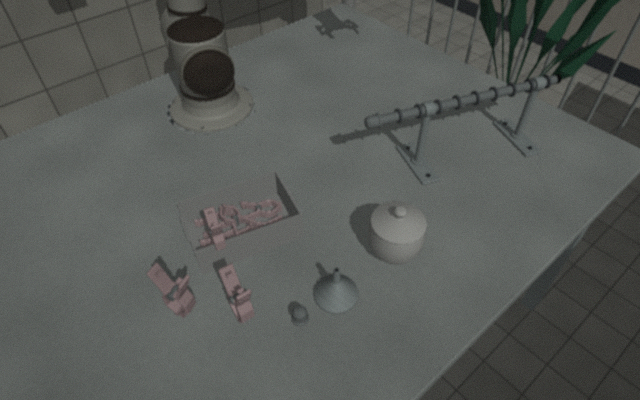

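View pics/top0.png

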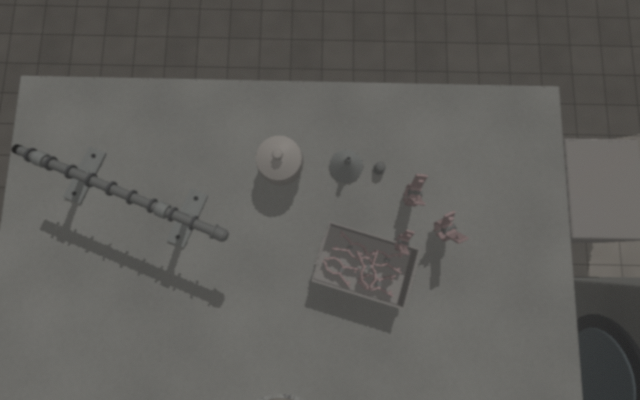

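Scene: caddy at (240,215) with a peg on its rim at (215,228). Two other pegs stand on the shelf at (172,288) and (236,292) and look larger. The pole's capped end is at (375,120) in scene and (222,234) in top. The rim peg at top (402,244) fits the description; I'll enlarge it to confirm.

Run:
```python
from h import *
t=cv2.imread("pics/top0.png");s=cv2.imread("pics/scene0.png")
def cr(i,x,y,w,h): 
    c=cv2.resize(i[y:y+h,x:x+w],(400,300),interpolation=cv2.INTER_CUBIC); return cv2.normalize(np.clip(c.astype(float)*1.8,0,255).astype(np.uint8),None,0,255,cv2.NORM_MINMAX)
o=np.vstack([np.hstack([cr(t,300,215,132,99),cr(t,140,180,100,75)]),np.hstack([cr(s,160,160,160,120),cr(s,355,70,120,90)])])
cv2.imwrite("pics/c1.png",o)
```

```text
(no output)
```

View pics/c1.png

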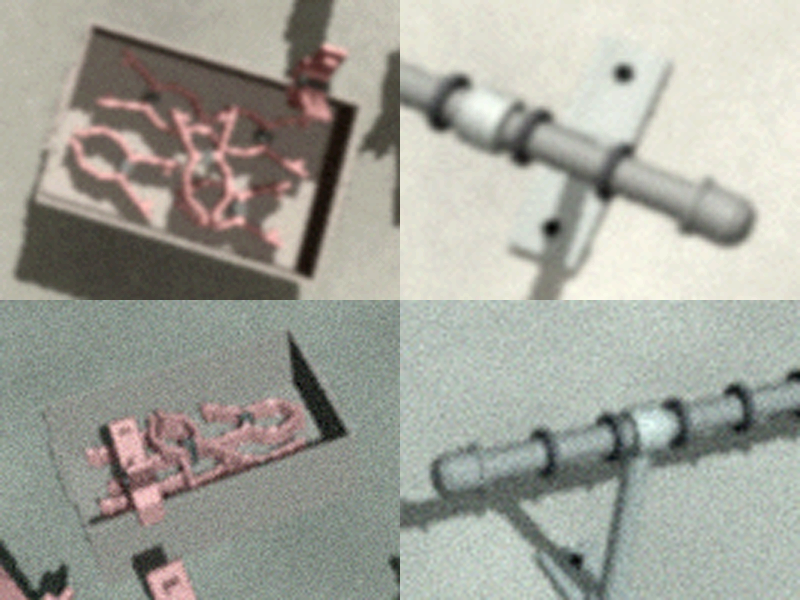

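The crop confirms it: one small peg astride the caddy's +x wall (scene crop (130,470), top crop (320,85)), with loose pegs inside. The flange, ring 1 and the stand show clearly on the pole.

Run:
```python
from h import *
from scipy.optimize import least_squares
t,s=get_calibration("top"),get_calibration("scene")
T=lambda a:(300+a[0]*.33,215+a[1]*.33); TP=lambda a:(140+(a[0]-400)/4,180+a[1]/4)
S=lambda a:(355+(a[0]-400)*.3,70+(a[1]-300)*.3); SC=lambda a:(160+a[0]*.4,160+(a[1]-300)*.4)
obs=[(t,TP(a),y) for a,y in [((703,205),-.024),((613,171),.025),((529,136),.075),((447,102),.125)]]+[(s,S(a),y) for a,y in [((480,468),-.024),((545,453),.025),((611,437),.075),((678,421),.125),((740,406),.175)]]
f=lambda p:np.concatenate([proj(c,[p[0]-np.sin(p[2])*y,p[1]+np.cos(p[2])*y,.17])-q for c,q,y in obs])
r=least_squares(f,[.55,.15,-.3]);print("pole",r.x,np.round(r.fun,1))
def cad(p,x,y,z): return [p[0]+np.cos(p[2])*x-np.sin(p[2])*y,p[1]+np.sin(p[2])*x+np.cos(p[2])*y,z]
ob=[(t,T(a),x,y,.075) for a,x,y in [((92,25),.075,.115),((358,103),.075,-.115),((313,278),-.075,-.115),((37,200),-.075,.115)]]+[(s,SC(a),x,y,.075) for a,x,y in [((348,433),.075,.115),((90,523),.075,-.115),((290,332),-.075,.115),((43,410),-.075,-.115)]]
g=lambda p:np.concatenate([proj(c,cad(p,x,y,z))-q for c,q,x,y,z in ob])
r=least_squares(g,[.45,-.2,-.2]);print("caddy",r.x,np.round(r.fun,1))
# peg: find y along wall such that pivot projects; tails at x=.073+-.022, z=.152
for y in [-.07,-.075,-.08,-.085,-.09]:
    print(y,[ (proj(t,cad(r.x,.073+dx,y,.153))-[300,215])/.33 for dx in(-.025,.025)],[((proj(s,cad(r.x,.073+dx,y,.153))-[160,160])/.4+[0,300]).round() for dx in(-.025,.025)],np.round(cad(r.x,.073,y,.15),3))
```

```text
pole [ 0.52671087  0.16596021 -0.36579635] [-1.8 -0.4  0.1 -0.3  0.3 -0.1  0.1 -0.1 -0.2  0.2  0.  -0.  -0.   0.1
 -0.8  0.3 -0.5  0.3]
caddy [ 0.44902755 -0.20023536 -0.27031755] [-1.5 -1.8  2.  -0.6  1.2  3.  -1.   0.6  3.3  0.7 -1.   3.5 -0.2 -3.
 -0.9 -1.9]
-0.07 [array([323.64875172, 116.9977301 ]), array([340.7639042 ,  51.22524585])] [array([115., 423.]), array([134., 469.])] [ 0.501 -0.287  0.15 ]
-0.075 [array([330.27385653, 118.96177661]), array([347.33819373,  53.15994229])] [array([109., 425.]), array([128., 471.])] [ 0.499 -0.292  0.15 ]
-0.08 [array([336.90165574, 120.92662189]), array([353.91513511,  55.09541911])] [array([102., 428.]), array([121., 474.])] [ 0.498 -0.297  0.15 ]
-0.085 [array([343.53215102, 122.89226643]), array([360.49472993,  57.03167681])] [array([ 96., 430.]), array([114., 476.])] [ 0.497 -0.302  0.15 ]
-0.09 [array([350.165344  , 124.85871072]), array([367.07697981,  58.96871583])] [array([ 89., 432.]), array([108., 478.])] [ 0.495 -0.306  0.15 ]
```

```bash
cat >> h.py <<'E'
def plan(tp,yaw,n):
    "rows (dp mm, rz) to bring the TCP to tp with tool y at world angle yaw, tool down"
    s=observe();R=np.array(s["eef_rot"]);p=np.array(s["position"]);a=np.arctan2(R[1,1],R[0,1])
    d=(np.array(tp)-p)/n*1000;da=(yaw-a)/n
    print("t",round(s["time"],2),"p",p.round(4),"yaw",round(a,4),"rz/row",round(-da,4))
    for i in range(n):
        y=a+da*i;X=np.array([-np.sin(y),np.cos(y),0]);Y=np.array([np.cos(y),np.sin(y),0]);print([float(round(v,1)) for v in (d@X,d@Y,-d[2])],end=", ")
    print()
E
python3 -c "
from h import *
plan([.503,-.282,.256],-.27,15)"
```

```text
t 0.7 p [0.1739 0.5218 0.2563] yaw 1.249 rz/row 0.1013
[-37.8, -43.9, 0.0], [-42.0, -39.9, 0.0], [-45.8, -35.4, 0.0], [-49.2, -30.6, 0.0], [-52.0, -25.5, 0.0], [-54.3, -20.1, 0.0], [-56.1, -14.5, 0.0], [-57.2, -8.7, 0.0], [-57.8, -2.9, 0.0], [-57.8, 2.9, 0.0], [-57.2, 8.8, 0.0], [-56.1, 14.5, 0.0], [-54.3, 20.1, 0.0], [-52.0, 25.5, 0.0], [-49.1, 30.6, 0.0],
```

Call:
{"fn": "play_rows", "kwargs": {
  "dp": [
    [-37.8,-43.9,0],
    [-42,-39.9,0],
    [-45.8,-35.4,0],
    [-49.2,-30.6,0],
    [-52,-25.5,0]
  ],
  "rotation": [
    [0,0,0.1013],
    [0,0,0.1013],
    [0,0,0.1013],
    [0,0,0.1013],
    [0,0,0.1013]
  ],
  "claw": 85
}}

```text
time: 1.32
position: [0.2839, 0.2521, 0.2564]
eef_rot: [[-0.674, 0.739, 0.001], [0.739, 0.674, 0.001], [-0.0, 0.001, -1.0]]
wrist_force: [0.8, 0.3, 0.7]
width: 0.085
finger_force: 0.0
```

Call:
{"fn": "play_rows", "kwargs": {
  "dp": [
    [-54.3,-20.1,0],
    [-56.1,-14.5,0],
    [-57.2,-8.7,0],
    [-57.8,-2.9,0],
    [-57.8,2.9,0]
  ],
  "rotation": [
    [0,0,0.1013],
    [0,0,0.1013],
    [0,0,0.1013],
    [0,0,0.1013],
    [0,0,0.1013]
  ]
}}

```text
time: 1.95
position: [0.3935, -0.0162, 0.2566]
eef_rot: [[-0.23, 0.973, 0.001], [0.973, 0.23, 0.0], [-0.0, 0.001, -1.0]]
wrist_force: [2.0, 0.9, 0.4]
width: 0.085
finger_force: 0.0
```

Call:
{"fn": "play_rows", "kwargs": {
  "dp": [
    [-57.2,8.8,0],
    [-56.1,14.5,0],
    [-54.3,20.1,0],
    [-52,25.5,0],
    [-49.1,30.6,0]
  ],
  "rotation": [
    [0,0,0.1013],
    [0,0,0.1013],
    [0,0,0.1013],
    [0,0,0.1013],
    [0,0,0.1013]
  ]
}}

```text
time: 2.58
position: [0.5032, -0.2842, 0.2564]
eef_rot: [[0.271, 0.963, 0.001], [0.963, -0.271, -0.0], [-0.0, 0.001, -1.0]]
wrist_force: [0.3, 1.1, 1.2]
width: 0.0849
finger_force: 0.0
```

Call:
{"fn": "play_rows", "kwargs": {
  "dp": [
    [0,0,0]
  ],
  "rotation": [
    [0,0,0]
  ]
}}

```text
time: 2.7
position: [0.5032, -0.2852, 0.2539]
eef_rot: [[0.271, 0.962, -0.003], [0.962, -0.271, 0.001], [0.0, -0.003, -1.0]]
wrist_force: [-0.7, 0.1, -0.1]
width: 0.0847
finger_force: 0.0
```

Run:
```python
from h import *
s=observe();print(s["time"],s["joints"],s["position"],s["eef_rot"])
c=get_calibration("wrist");i=read_camera("wrist");cv2.imwrite("pics/w1.png",np.clip(i*1.6,0,255).astype(np.uint8));print(c)
print([(d["score"],np.round(d["location"],4),proj(c,d["location"]).round()) for d in search_frame("wrist","peg")])
```

```text
2.7 [-5.15468705e-01  1.58440820e-01  2.49950651e-01  1.66525572e+00
 -3.38030231e-04  1.33027672e+00] [ 0.50321845 -0.28520475  0.25389783] [[ 2.71497983e-01  9.62435128e-01 -2.73292435e-03]
 [ 9.62438936e-01 -2.71495764e-01  1.15985431e-03]
 [ 3.74307150e-04 -2.94517091e-03 -9.99995593e-01]]
{'fx': 330.5838041681373, 'fy': 330.5838041681373, 'cx': 324.39113058102714, 'cy': 205.4350537665578, 'xyz': array([ 0.52373681, -0.21553238,  0.37054968]), 'orientation': array([[ 0.96289159,  0.2582816 ,  0.07829686],
       [-0.26986785,  0.92499643,  0.26749384],
       [-0.00333558, -0.27869738,  0.96037318]])}
[(0.73, array([ 0.5   , -0.2818,  0.1293]), array([319., 206.])), (0.72, array([ 0.6314, -0.3237,  0.0883]), array([476., 198.])), (0.61, array([ 0.5326, -0.4007,  0.0756]), array([384., 292.]))]
```

View pics/w1.png

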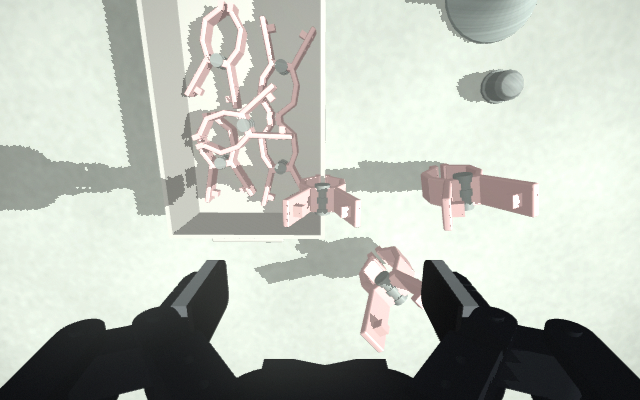

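The rim peg is at wrist (322,205), with tail tops near x=284 and x=361 at row ~211, its pivot at (322,197), and the rim's outer edge running (325,0)→(322,235). The two shelf pegs at (470,195) and (385,300) are larger.

Run:
```python
from h import *
c=get_calibration("wrist")
a,b=ray(c,325.5,5,.075),ray(c,323,233,.075);print("edge",a,b,"yaw",np.arctan2(-(a-b)[0],(a-b)[1]))
p=ray(c,322.5,196,.118);l=ray(c,284.5,212,.153);r=ray(c,361,211,.153);print(p,l,r,(l+r)/2,np.linalg.norm(l-r),np.arctan2((r-l)[1],(r-l)[0]))
yaw=-.275;q=(p+l+r)/3
print(q); plan([q[0],q[1],.165],yaw,3)
```

```text
edge [ 0.54423128 -0.13558918  0.075     ] [ 0.49054948 -0.3218146   0.075     ] yaw -0.28065393788955584
[ 0.5031781  -0.27568152  0.118     ] [ 0.47730764 -0.27105296  0.153     ] [ 0.52874109 -0.28446084  0.153     ] [ 0.50302437 -0.2777569   0.153     ] 0.05315234179561963 -0.25500881581220897
[ 0.50307561 -0.27706511  0.14133333]
t 2.8 p [ 0.5025 -0.2823  0.2557] yaw -0.2708 rz/row 0.0014
[1.7, -0.3, 30.2], [1.7, -0.3, 30.2], [1.7, -0.3, 30.2],
```

Call:
{"fn": "play_rows", "kwargs": {
  "dp": [
    [1.7,0,30],
    [1.7,0,30],
    [1.6,0,24],
    [0,0,16],
    [0,0,0]
  ],
  "rotation": [
    [0,0,0.004],
    [0,0,0],
    [0,0,0],
    [0,0,0],
    [0,0,0]
  ]
}}

```text
time: 3.42
position: [0.5037, -0.2764, 0.156]
eef_rot: [[0.27, 0.963, -0.001], [0.963, -0.27, 0.0], [0.0, -0.001, -1.0]]
wrist_force: [1.1, 0.6, 0.5]
width: 0.0847
finger_force: 0.0
```

Run:
```python
from h import *
s=observe();print(s["time"],s["position"],s["eef_rot"])
i=read_camera("wrist");cv2.imwrite("pics/w2.png",np.clip(i*1.4,0,255).astype(np.uint8))
```

```text
3.425 [ 0.5036712  -0.27643283  0.15604598] [[ 2.69971644e-01  9.62868040e-01 -6.70288459e-04]
 [ 9.62868251e-01 -2.69971423e-01  4.02871716e-04]
 [ 2.06953571e-04 -7.54163416e-04 -9.99999694e-01]]
```

View pics/w2.png

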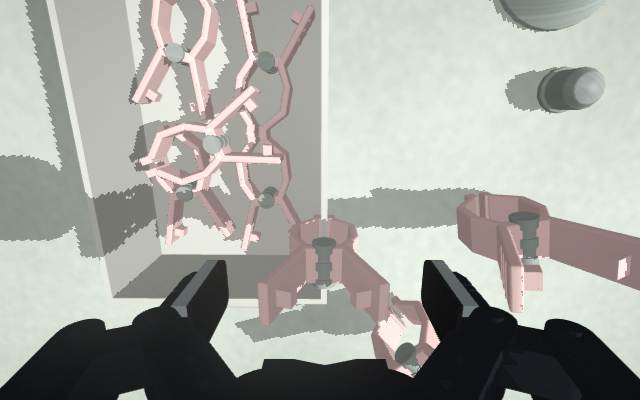

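Peg tails at (265,300)/(382,290) lie centred between the fingers (226/424). Squeezing now.

Call:
{"fn": "play_rows", "kwargs": {
  "dp": [
    [0,0,0],
    [0,0,0],
    [0,0,0],
    [0,0,0],
    [0,0,0]
  ],
  "rotation": [
    [0,0,0],
    [0,0,0],
    [0,0,0],
    [0,0,0],
    [0,0,0]
  ],
  "claw": 40
}}

```text
time: 4.1
position: [0.5041, -0.2774, 0.1562]
eef_rot: [[0.271, 0.963, -0.0], [0.963, -0.271, 0.0], [0.0, -0.0, -1.0]]
wrist_force: [-0.3, -0.6, -1.0]
width: 0.0403
finger_force: 9.8
```

Call:
{"fn": "play_rows", "kwargs": {
  "dp": [
    [0,0,0],
    [0,0,0],
    [0,0,0],
    [0,0,0],
    [0,0,0]
  ],
  "rotation": [
    [0,0,0],
    [0,0,0],
    [0,0,0],
    [0,0,0],
    [0,0,0]
  ],
  "claw": 25
}}

```text
time: 4.72
position: [0.5041, -0.2773, 0.1563]
eef_rot: [[0.271, 0.963, 0.0], [0.963, -0.271, 0.0], [0.0, 0.0, -1.0]]
wrist_force: [-0.5, -0.2, -0.1]
width: 0.0253
finger_force: 13.5
```

Run:
```python
from h import *
s=observe();print(s["time"],s["position"],s["width"],s["finger_force"],s["wrist_force"])
i=read_camera("wrist");j=read_camera("scene")
o=np.hstack([cv2.resize(np.clip(i*1.4,0,255).astype(np.uint8)[180:380,200:450],(450,360)),cv2.resize(np.clip(j*1.8,0,255).astype(np.uint8)[160:280,160:277],(350,360),interpolation=cv2.INTER_CUBIC)])
cv2.imwrite("pics/w3.png",o)
```

```text
4.725 [ 0.50408783 -0.27731636  0.15627922] 0.025321195480103198 13.4625536785461 [-0.51304739 -0.22553884 -0.09283285]
```

View pics/w3.png

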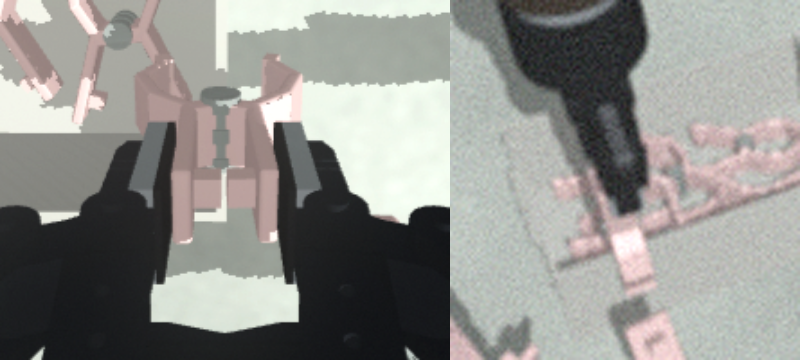

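The peg is squeezed open between the pads, jaws spread on both sides of the rim (crop (150,90) and (280,90)). Lifting straight up.

Call:
{"fn": "play_rows", "kwargs": {
  "dp": [
    [0,0,-10],
    [0,0,-25],
    [0,0,-40],
    [0,0,-40],
    [0,0,-40]
  ],
  "rotation": [
    [0,0,0],
    [0,0,0],
    [0,0,0],
    [0,0,0],
    [0,0,0]
  ]
}}

```text
time: 5.45
position: [0.5039, -0.2772, 0.3134]
eef_rot: [[0.271, 0.963, 0.001], [0.963, -0.271, -0.0], [-0.0, 0.001, -1.0]]
wrist_force: [0.6, 0.2, -0.6]
width: 0.0254
finger_force: 13.4
```

Run:
```python
from h import *
s=observe();print(s["width"],s["finger_force"],s["wrist_force"])
o=np.array([.5267,.166]);plan([*o,.325],-.366,10)
```

```text
0.025382752447786053 13.434794065542519 [ 0.59704935  0.24748746 -0.55024024]
t 5.45 p [ 0.5039 -0.2772  0.3134] yaw -0.2745 rz/row 0.0091
[43.3, -9.8, -1.2], [43.2, -10.2, -1.2], [43.1, -10.6, -1.2], [43.0, -11.0, -1.2], [42.9, -11.4, -1.2], [42.8, -11.8, -1.2], [42.7, -12.2, -1.2], [42.6, -12.6, -1.2], [42.4, -13.0, -1.2], [42.3, -13.3, -1.2],
```

Call:
{"fn": "play_rows", "kwargs": {
  "dp": [
    [25,-6,-2],
    [43,-10,-2],
    [43,-11,-2],
    [43,-11,-2],
    [43,-11,-2]
  ],
  "rotation": [
    [0,0,0.009],
    [0,0,0.009],
    [0,0,0.009],
    [0,0,0.009],
    [0,0,0.009]
  ]
}}

```text
time: 6.08
position: [0.5141, -0.0732, 0.3223]
eef_rot: [[0.315, 0.949, 0.001], [0.949, -0.315, -0.0], [0.0, 0.001, -1.0]]
wrist_force: [-0.1, -0.7, -1.4]
width: 0.0254
finger_force: 13.4
```

Call:
{"fn": "play_rows", "kwargs": {
  "dp": [
    [43,-11,0],
    [43,-12,0],
    [43,-12,0],
    [43,-13,0],
    [25,-8,0]
  ],
  "rotation": [
    [0,0,0.009],
    [0,0,0.009],
    [0,0,0.009],
    [0,0,0.009],
    [0,0,0.01]
  ]
}}

```text
time: 6.7
position: [0.5262, 0.1319, 0.322]
eef_rot: [[0.356, 0.934, 0.001], [0.934, -0.356, 0.0], [0.001, 0.0, -1.0]]
wrist_force: [1.3, -0.1, -1.2]
width: 0.0257
finger_force: 13.4
```

Run:
```python
from h import *
plan([.5267,.166,.325],-.366,1)
s=observe();print(s["width"],s["finger_force"])
for n in["scene","wrist","top"]:
    i=read_camera(n);c=get_calibration(n)
    print(n,[(round(d["score"],2),np.round(d["location"],4),proj(c,d["location"]).round()) for d in search_frame(n,"peg")][:2])
    if n=="wrist":w=i
    if n=="scene":sc=i
b=lambda i,g:np.clip(i*g,0,255).astype(np.uint8)
cv2.imwrite("pics/w4.png",np.vstack([cv2.resize(b(w,1.4)[0:400,100:600],(500,400))[:400],cv2.resize(b(sc,1.9)[30:130,300:425],(500,200*2))[:,:,:]])[:,:,:] if 0 else np.hstack([b(w,1.4)[0:400,150:510],cv2.resize(b(sc,1.9)[40:140,300:410],(440,400),interpolation=cv2.INTER_CUBIC)]))
print(c["xyz"],[get_calibration("wrist")[k] for k in("xyz","orientation")])
```

```text
t 6.7 p [0.5262 0.1319 0.322 ] yaw -0.3643 rz/row 0.0017
[32.1, -11.7, -3.0], 
0.025667583857304686 13.426401143660769
scene [(0.85, array([ 0.6257, -0.3245,  0.0857]), array([236., 293.])), (0.7, array([0.5295, 0.1245, 0.2632]), array([380.,  90.]))]
wrist []
top [(0.91, array([ 0.6307, -0.3153,  0.0816]), array([413., 191.])), (0.78, array([0.518 , 0.1233, 0.2709]), array([211., 228.]))]
[ 0.46563587 -0.08100986  1.01311503] [array([0.55264252, 0.19695212, 0.43836995]), array([[ 9.34350410e-01,  3.42216204e-01,  9.93850117e-02],
       [-3.56355591e-01,  8.97231173e-01,  2.60743005e-01],
       [ 5.91506837e-05, -2.79041738e-01,  9.60278972e-01]])]
```

View pics/w4.png

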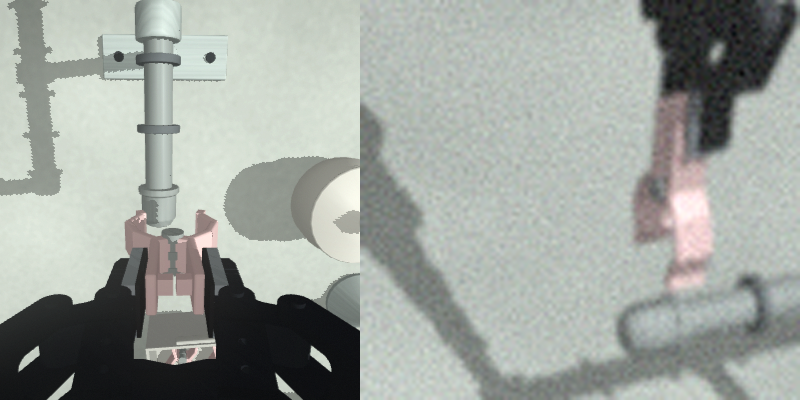

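Wrist view (crop offset 150): pole axis at column ~309, flange row ~187, ring 1 row 128, ring 2 row 58, peg mid-column ~322 with pivot barrel at (323,252). In scene the front jaw ends at pixel ~(381,112).

Run:
```python
from h import *
c=get_calibration("wrist");sc=get_calibration("scene");s=observe();p=np.array(s["position"]);R=np.array(s["eef_rot"]);X,Y=R[:,0],R[:,1]
f,r1,r2=[ray(c,u,v,.17) for u,v in((309,188),(309,128),(308.5,58))]
print("flange",f,"r1",r1,"r2",r2,"yaw",np.arctan2(-(r2-r1)[0],(r2-r1)[1]),np.linalg.norm(r2-r1),np.linalg.norm(f-r1))
u=(r2-r1)/np.linalg.norm(r2-r1);b=r1-u*.025;print("bay",b, "vs topfit .5267 .166")
for d in(.04,.044,.048):
    q=ray(c,323,252,p[2]-d);print("pivot rel tool x,y",d,(q-p)@X*1e3,(q-p)@Y*1e3)
for d in(.08,.085,.09,.095,.1):
    print(d,[proj(sc,p+Y*k-X*w-[0,0,d]).round(1).tolist() for k,w in((.0225,0),(.0225,.01))])
for k in(.185,.195,.205): print(k,[proj(c,p+[0,0,-.09]+Y*e).round(0).tolist() for e in(-.0175,.0175)])
```

```text
flange [0.51828082 0.14277382 0.17      ] r1 [0.53622959 0.18805907 0.17      ] r2 [0.55470188 0.23568065 0.17      ] yaw -0.37002988710345097 0.05107875817377919 0.048712555372783704
bay [0.52718851 0.16475116 0.17      ] vs topfit .5267 .166
pivot rel tool x,y 0.04 2.182177883079237 -0.3212035935348432
pivot rel tool x,y 0.044 0.38246284031797406 -0.3382166646184836
pivot rel tool x,y 0.048 -1.4172522024432765 -0.3552297357022474
0.08 [[384.3, 103.5], [379.9, 104.5]]
0.085 [[384.1, 105.5], [379.7, 106.5]]
0.09 [[383.9, 107.5], [379.5, 108.5]]
0.095 [[383.7, 109.5], [379.3, 110.5]]
0.1 [[383.5, 111.5], [379.1, 112.5]]
0.185 [[297.0, 224.0], [350.0, 224.0]]
0.195 [[297.0, 224.0], [350.0, 224.0]]
0.205 [[297.0, 224.0], [350.0, 224.0]]
```

Call:
{"fn": "play_rows", "kwargs": {
  "dp": [
    [16,-6,0],
    [15,-5,0],
    [0,0,0]
  ],
  "rotation": [
    [0,0,0.004],
    [0,0,0],
    [0,0,0]
  ]
}}

```text
time: 7.38
position: [0.5272, 0.1639, 0.321]
eef_rot: [[0.36, 0.933, -0.0], [0.933, -0.36, -0.0], [-0.0, -0.0, -1.0]]
wrist_force: [0.1, 0.4, -0.9]
width: 0.0253
finger_force: 13.4
```

Run:
```python
from h import *
plan([.527,.1653,.245],-.368,1)
i=read_camera("wrist");j=read_camera("scene");b=lambda i,g:np.clip(i*g,0,255).astype(np.uint8)
cv2.imwrite("pics/w5.png",np.hstack([b(i,1.4)[0:400,150:510],cv2.resize(b(j,1.9)[40:140,330:440],(440,400),interpolation=cv2.INTER_CUBIC)]))
```

```text
t 7.38 p [0.5272 0.1639 0.321 ] yaw -0.368 rz/row -0.0
[1.2, -0.7, 76.0],
```

View pics/w5.png

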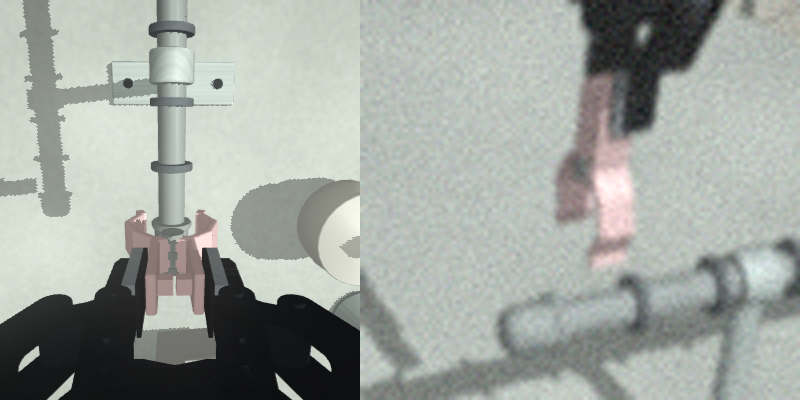

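Pole and peg share column ~172 in the wrist crop, and in the scene crop the jaws hang over the bare gap (605,265 above 600,312). Lowering.

Call:
{"fn": "play_rows", "kwargs": {
  "dp": [
    [1,-0.5,10],
    [0,0,15],
    [0,0,12],
    [0,0,8],
    [0,0,0]
  ],
  "rotation": [
    [0,0,0],
    [0,0,0],
    [0,0,0],
    [0,0,0],
    [0,0,0]
  ]
}}

```text
time: 8.1
position: [0.527, 0.1637, 0.2757]
eef_rot: [[0.361, 0.932, -0.001], [0.932, -0.361, -0.0], [-0.001, -0.001, -1.0]]
wrist_force: [0.0, -0.1, -1.0]
width: 0.0254
finger_force: 13.4
```

Call:
{"fn": "play_rows", "kwargs": {
  "dp": [
    [0,0,6],
    [0,0,8],
    [0,0,8],
    [0,0,7],
    [0,0,0]
  ],
  "rotation": [
    [0,0,0],
    [0,0,0],
    [0,0,0],
    [0,0,0],
    [0,0,0]
  ]
}}

```text
time: 8.72
position: [0.5269, 0.1638, 0.2466]
eef_rot: [[0.361, 0.933, -0.001], [0.933, -0.361, -0.0], [-0.001, -0.001, -1.0]]
wrist_force: [-0.1, -0.5, 0.3]
width: 0.0254
finger_force: 13.4
```

Run:
```python
from h import *
plan([.527,.1653,.245],-.368,1)
s=observe();print(s["width"],s["finger_force"],s["wrist_force"])
i=read_camera("wrist");j=read_camera("scene");b=lambda i,g:np.clip(i*g,0,255).astype(np.uint8)
cv2.imwrite("pics/w6.png",np.hstack([cv2.resize(b(i,1.4)[130:330,230:410],(360,400)),cv2.resize(b(j,1.9)[65:140,345:428],(440,400),interpolation=cv2.INTER_CUBIC)]))
```

```text
t 8.72 p [0.5269 0.1638 0.2466] yaw -0.3695 rz/row -0.0015
[1.4, -0.4, 1.6], 
0.025421915154159834 13.437446284806356 [-0.07103453 -0.50764598  0.30370558]
```

View pics/w6.png

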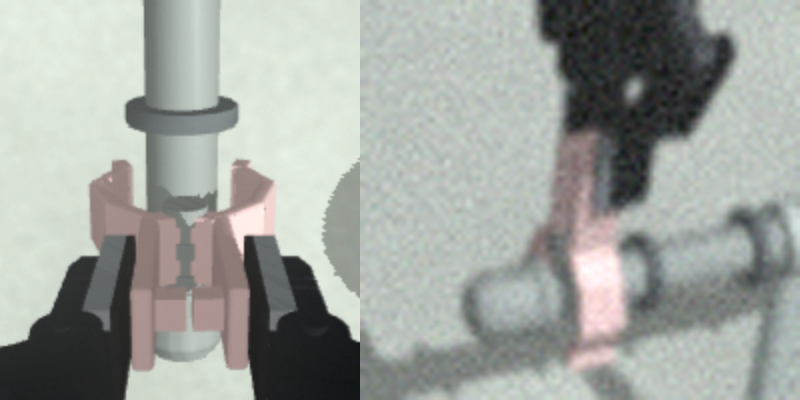

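The peg straddles the bare pole, lips either side (wrist crop (110,200)/(255,200), pole at 182). In scene the front jaw spans columns 568–628 between flange (555) and ring (645), and it ends at (592,362). Checking height and y-centring numerically.

Run:
```python
from h import *
sc=get_calibration("scene");w=get_calibration("wrist");b=np.array([.527,.1653,.17]);a=-.368;X=np.array([np.cos(a),np.sin(a),0]);U=np.array([-np.sin(a),np.cos(a),0])
f=lambda P:((proj(sc,P)-[345,65])*[440/83,400/75]+[360,0]).round().tolist()
for z in(-.012,-.016,-.02,-.024): print("jaw end",z,[f(b+X*.0225+U*u+[0,0,z]) for u in(-.01,0,.01)])
print("ring",f(b+U*.025),"flange",f(b-U*.024))
g=lambda P:((proj(w,P)-[230,130])*2).round().tolist()
print("wrist ring",g(b+U*.025),"pivot",g(b+[0,0,.03]),"lips",[g(b+X*k+[0,0,-.014]) for k in(-.0175,.0175)])
```

```text
jaw end -0.012 [[589.0, 345.0], [611.0, 339.0], [632.0, 334.0]]
jaw end -0.016 [[588.0, 352.0], [610.0, 347.0], [631.0, 342.0]]
jaw end -0.02 [[587.0, 360.0], [609.0, 355.0], [630.0, 349.0]]
jaw end -0.024 [[586.0, 367.0], [608.0, 362.0], [629.0, 357.0]]
ring [643.0, 272.0] flange [538.0, 298.0]
wrist ring [185.0, 119.0] pivot [185.0, 236.0] lips [[133.0, 182.0], [238.0, 183.0]]
```

Jaw ends are about 22–24 mm below the axis and the peg sits a few mm toward the cap. Correcting by +3 mm along the pole and 4 mm up.

Call:
{"fn": "play_rows", "kwargs": {
  "dp": [
    [1,0,-2],
    [2,0,-2],
    [0,0,0],
    [0,0,0]
  ],
  "rotation": [
    [0,0,0],
    [0,0,0],
    [0,0,0],
    [0,0,0]
  ]
}}

```text
time: 9.32
position: [0.5283, 0.1667, 0.2513]
eef_rot: [[0.361, 0.933, 0.0], [0.933, -0.361, -0.0], [-0.0, 0.0, -1.0]]
wrist_force: [0.6, 0.6, -0.0]
width: 0.0253
finger_force: 13.4
```

Run:
```python
from h import *
plan([.527,.1653,.245],-.368,1)
s=observe();print(s["width"],s["finger_force"],s["wrist_force"])
i=read_camera("wrist");j=read_camera("scene");b=lambda i,g:np.clip(i*g,0,255).astype(np.uint8)
cv2.imwrite("pics/w7.png",np.hstack([cv2.resize(b(i,1.4)[130:330,230:410],(360,400)),cv2.resize(b(j,1.9)[65:140,345:428],(440,400),interpolation=cv2.INTER_CUBIC)]))
```

```text
t 9.32 p [0.5283 0.1667 0.2513] yaw -0.3694 rz/row -0.0014
[-1.8, -0.6, 6.3], 
0.025338030193461272 13.43693693750538 [ 0.61692013  0.61936327 -0.03284881]
```

View pics/w7.png

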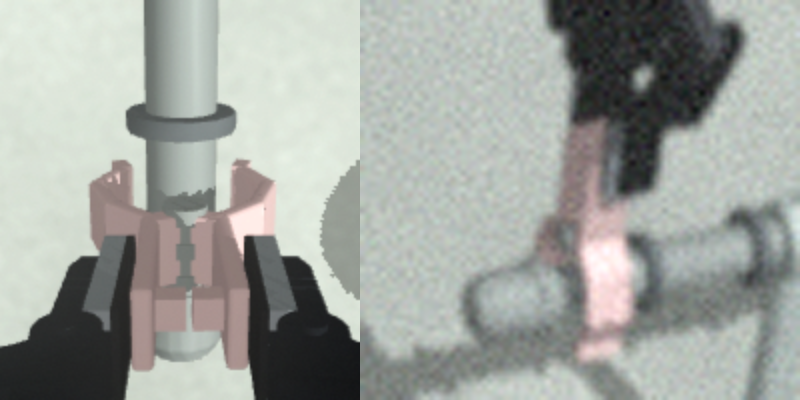

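The peg is clear of pole, cap and ring: the jaws end near (598,352), about 19 mm below the axis and centred to within a few mm. Handing in.

```bash
python3 -c "
from h import *
print(sign_off())"
```

```text
the job is handed in; nothing more can be done
None
```

I handed the job in with the pink peg held squeezed open astride the bare gap of the pole, one jaw on each side below its middle. In the last pictures it was clear of pole, cap and ring, the hand-in gave no verdict, and I did not re-check the other items' positions at the end.

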